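# Unlatch the jam display case

## Task

A customer wants a jam from the counter. On the clear display case with the jars of jam in it (the wider of the two cases), turn the latch knob a quarter turn clockwise, seen from above, to its stop, then push the panel that carries it fully open, towards the back of the case. Let go, and leave the other case, with the wooden boxes in it, locked.

Things in the scene. Friction and masses are not known exactly. Their poses are not given: they have to be found in the camera images.
- jam_case: Display case of dark wood and clear panes, fixed to the counter: 300 deep (its x), 240 wide, 138 high, nine jam jars inside. Origin: centre of its underside; x runs from its front to its back, the way the panel opens, within 15 degrees of the robot's straight ahead; z up. The other case is alike but 200 wide with pale wooden boxes in it; either may stand left or right.
- jam_knob_grip (a point): Grip point on the axis of the jam case's knob, midway across the case, 50 mm behind its front edge when shut, 169 mm above the counter. The knob: an upright black bar 46 long, 14 thick, its top 12 mm above this point, on a 44 mm steel disc whose top is 25 mm below (panel top: 33 mm below). It travels with the panel. x lies along the bar, turning with it; z up.
- jam_knob (a joint): Turn of that knob in rad: 0 locked, bar in line with the case's x (starts at 0 to 0.2); grows clockwise from above to 1.6 at its stop, a quarter turn on, bar then crosswise. A cam under the panel turns with it and blocks the panel until about 1.2 rad. Friction 0.06 N m; it stays where it is left.
- jam_panel (a joint): Travel in m of the jam case's sliding panel, which carries the knob: 0 shut, 0.100 fully open at its stop. Clear, 185 mm long (case x), 210 wide, aluminium strips at its front and back edges. It slides level along the case's x with about 1.5 N of friction and stays where it is left.
- box_knob (a joint): Turn in rad of the same kind of knob on the other case (200 wide, pale wooden boxes inside): 0 to 0.1 at the start; to be left locked.

How it is judged:
By the outcome, as a careful person would: the job done as asked, in the order asked, and still so for the second after the job is handed in, with the robot touching nothing.
It also fails if it takes over 32 s, if anything falls off the work surface, if the arm or the gripper's body presses on something with over 40 N, if the wrist force passes 120 N, or if a joint passes its speed limit or range.

## Robot

A 7-joint arm with a two-finger parallel gripper is mounted at the origin on the work surface. World frame = base frame: x ahead of the robot, y to its left, z up, the work surface at z = 0. Lengths are in m, angles in rad, forces in N, time in s.
With the tool pointing down it reaches from about 0.4 to 0.85 m from the base axis. Payload 10.4 kg.
Tool frame: the origin (TCP) lies midway between the tips of the shut fingers; the grasp point (between the pads) lies 19 mm behind it (manip.hold_point_z is the distance from the TCP to the grasp point, in m); z points along the fingers, y is the line along which they close (so a half turn about z gives the same grasp; the last joint's range is limited). The gripper opens to 85 mm and grips with 20 to 120 N. Pads are 22 mm wide; open, the fingers measure 114 mm over their backs; the gripper's body (76 mm by 85 mm) begins 54 mm behind the grasp point. The pads swing forward as they close: fully open they stand 13 mm farther back than shut.
Start: joints at [-0.023, 0.332, -0.065, 1.46, 0.022, 1.35, -0.088], TCP at [0.625, 0, 0.231] pointing down, gripper open.
Joint ranges: [-2.6, 2.6], [-0.5, 2.12], [-1.47, 1.34], [0.16, 2.42], [-1.27, 4.41], [0.06, 2.06], [-2.6, 2.6]. Speed limits (rad/s): [2.22, 2.22, 2.79, 2.79, 3.14, 3.14, 3.14].

## Interface

Orientations are given as a unit quaternion [x, y, z, w].
In Python, from workcell import manip, eyes, job gives the robot as it stands.
- The arm moves only by the shell command python3 -m crank 'ROWS' [FORCE]. ROWS is JSON, a list that holds one entry, the list of rows, each a list of 7 numbers: the finger opening in cm, from 0 to 8.54, then the shift along the world's x, y, z in cm, then the turn, a rotation vector about the world's x, y, z in degrees. In form: [[[hand, x, y, z, ax, ay, az], ...]]. A call has 1 to 20 rows; each row shifts and turns the commanded pose from where the row before left it; what a row does not reach is not made up. A row lasts 1/8 s, in which the tool goes at most 62.5 mm and 10.7 degrees, less where a joint would pass 70% of its speed; a pose out of reach is approached as far as the arm can. A call with a gripper value outside its range is refused whole. The fingers move at their own pace and stop on an object; FORCE is the grip in N (left out, the last holds). Time passes only in rows, so rows that do not move let the fingers close. It gives the time, the measured TCP pose, the force, the opening and the grip force at its end, in the units of the state.
- manip.get_obs(): the state, without advancing time (a new reading comes with each control period).
- eyes.camera(name): name is "scene" or "side" or "wrist"; returns (picture, depth): 480x640x3 uint8, red, green, blue; 480x640 float32, m along the optical axis (not along the pixel's ray), 0 where there is no reading.
- eyes.camera_params(name): a dict with "fx", "fy", "cx", "cy" (pixels), "world_from_camera" (4x4, takes a point from camera to world coordinates); the wrist camera has in their place "hand_eye" (4x4, takes a point from camera to tool coordinates, whose origin is the TCP and whose axes are the flange's). Camera axes: x right, y down, z forward; pixel columns grow to the right and rows downward; lengths in m; the calibration is good to about 2 mm. A picture is of the moment at which its call begins: read the wrist's pose just before it. camera_params takes no time and is no camera call.
- job.hand_in(): hands the job in; it is judged then, once.
The state is a dict: "clock": time; "joint_pos": joint angles; "joint_velocities": joint speeds; "tau": joint torques, N m; "position": TCP position; "ee_rot": TCP orientation; "ft_force": force on the tool from outside, world axes, zero at the start; "torque": the same for the moment, N m; "grip_width": opening from 0.0 (shut) to 1.0 (fully open); "grasp_force": force on a finger pad.
Only numpy, scipy, OpenCV 4.12 (cv2) and the standard library are available. Lean on these libraries where they do the work, as an engineer would, in place of code of your own. Each camera call takes 0.05 s, during which the arm holds its last target. There are 200 camera calls.

## Working session

There is one attempt and no reset: what is moved stays moved. The work goes in short steps, Python scripts to look and compute and a shell command to move; the robot and the scene stay as the last step left them, time stands still between calls to the robot, and variables do not carry over. Pictures are saved under pics/ and viewed, at most 10 in all, crops included, and the job is handed in when it is done.

```bash
mkdir -p pics
python3 - <<'E'
from workcell import manip, eyes
import cv2,numpy as np
o=manip.get_obs();print(o['clock'],o['position'],o['ee_rot'],o['grip_width'])
for n in ('scene','side','wrist'):
    p,d=eyes.camera(n);np.savez(f'{n}.npz',p=p,d=d)
    cv2.imwrite(f'pics/{n}.png',p[:,:,::-1])
    print(n,eyes.camera_params(n))
E
```

```text
0.0 [ 6.24614425e-01 -7.13866873e-06  2.30505346e-01] [ 7.07097524e-01  7.07115670e-01 -5.33131624e-04 -4.87615432e-04] 1.0009915699988186
scene {'fx': 600.5397440447208, 'fy': 600.5397440447208, 'cx': 311.24590067504647, 'cy': 244.9312973475087, 'world_from_camera': array([[-0.46181871,  0.63077134, -0.62357918,  1.11253053],
       [ 0.8869612 ,  0.33224463, -0.32080109,  0.28617784],
       [ 0.0048287 , -0.70124248, -0.71290649,  0.77422037],
       [ 0.        ,  0.        ,  0.        ,  1.        ]])}
side {'fx': 494.58819130379413, 'fy': 494.58819130379413, 'cx': 319.8946075789729, 'cy': 234.59866158258814, 'world_from_camera': array([[-0.93475152, -0.20895342,  0.28736399,  0.28818006],
       [-0.35522643,  0.56630386, -0.74371643,  0.63368816],
       [-0.00733325, -0.79726935, -0.60357917,  0.62571831],
       [ 0.        ,  0.        ,  0.        ,  1.        ]])}
wrist {'fx': 372.441308579668, 'fy': 372.441308579668, 'cx': 319.65469727261967, 'cy': 237.93948704584506, 'hand_eye': array([[-7.70351213e-04, -9.65559178e-01, -2.60182397e-01,
         6.71672332e-02],
       [ 9.99999645e-01, -6.54698585e-04, -5.31168572e-04,
        -1.57603226e-03],
       [ 3.42533642e-04, -2.60182714e-01,  9.65559339e-01,
        -1.43444354e-01],
       [ 0.00000000e+00,  0.00000000e+00,  0.00000000e+00,
         1.00000000e+00]])}
```

View pics/scene.png

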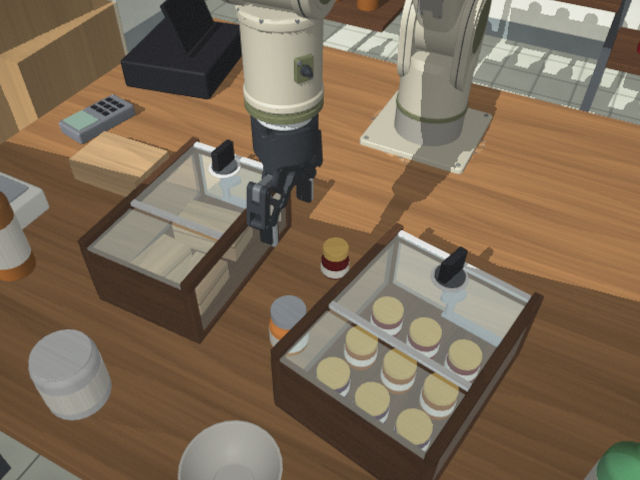

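View pics/wrist.png

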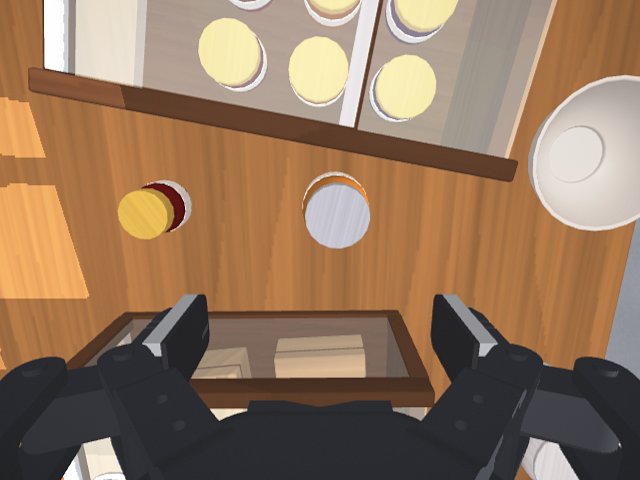

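The scene view shows the jam case on the robot's left, with its knob at about (452,265) and rim corners near (400,232), (538,296), (432,478) and (275,360). The box case is on the right, with its knob at (222,157). The wrist view shows only the rear part of the jam case.

```bash
cat > h.py <<'E'
import numpy as np,cv2
from workcell import eyes
def world(d,n,T=None):
    c=eyes.camera_params(n);v,u=np.mgrid[:480,:640]
    P=np.stack([(u-c['cx'])/c['fx']*d,(v-c['cy'])/c['fy']*d,d],-1)
    T=c['world_from_camera'] if T is None else T
    return P@T[:3,:3].T+T[:3,3]
def knob(p,W,z0=.172):
    m=(p.max(2)<70)&(W[...,2]>z0)&(W[...,2]<.19)
    return m
E
python3 - <<'E'
from h import *
for n in ('scene','side'):
    f=np.load(n+'.npz');p,d=f['p'],f['d'];W=world(d,n)
    Z=W[...,2];Y=W[...,1]
    ok=(d>0)&(Y>.03)&(Y<.5)&(W[...,0]>.2)&(W[...,0]<.95)
    pi=p.astype(int)
    wood=ok&(abs(Z-.138)<.004)&(pi[...,0]<120)&(pi[...,0]-pi[...,2]>12)
    nc,l,s,_=cv2.connectedComponentsWithStats(cv2.dilate(wood.astype(np.uint8),np.ones((3,3))))
    print(n,'wood',wood.sum())
    if wood.sum()>50:
        print(cv2.minAreaRect(W[wood][:,:2].astype(np.float32)*1000), np.percentile(W[wood],[0,2,98,100],axis=0).round(3).tolist())
    k=ok&(p.max(2)<75)&(Z>.15)&(Z<.188)
    nc,l,s,c=cv2.connectedComponentsWithStats(k.astype(np.uint8))
    for i in range(1,nc):
        if s[i,4]>25:
            Q=W[l==i];top=Q[Q[:,2]>.177]
            print(n,s[i].tolist(),Q.mean(0).round(4),Q[:,2].max().round(4),cv2.minAreaRect((top[:,:2]*1000).astype(np.float32)) if len(top)>5 else '')
p=np.load('scene.npz')['p'][...,::-1];q=np.load('side.npz')['p'][...,::-1]
cv2.imwrite('pics/crop.png',np.hstack([cv2.resize(p[220:320,390:490],(400,400),interpolation=2),cv2.resize(q,(400,300))[:300] if 0 else cv2.copyMakeBorder(cv2.resize(q,(400,300)),0,100,0,0,0)]))
E
```

```text
scene wood 5575
((633.1895751953125, 259.0758056640625), (393.53900146484375, 301.5411376953125), 79.63367462158203) [[0.452, 0.039, 0.134], [0.478, 0.049, 0.135], [0.779, 0.32, 0.141], [0.788, 0.452, 0.142]]
scene [438, 247, 30, 36, 555] [0.5285 0.2025 0.1716] 0.185 ((523.2079467773438, 201.99746704101562), (13.227801322937012, 44.69377517700195), 70.6543197631836)
scene [625, 442, 15, 6, 58] [0.6818 0.4578 0.1602] 0.179 
side wood 3299
((635.0758056640625, 255.09910583496094), (389.8321533203125, 301.5208740234375), 79.47928619384766) [[0.453, 0.039, 0.134], [0.467, 0.049, 0.135], [0.776, 0.323, 0.14], [0.791, 0.441, 0.142]]
side [259, 272, 31, 35, 680] [0.5194 0.2058 0.1702] 0.1836 ((521.7826538085938, 201.983154296875), (14.126486778259277, 44.40763473510742), 72.33838653564453)
side [17, 396, 28, 23, 174] [0.6833 0.4614 0.1712] 0.1879 ((684.5464477539062, 462.8911437988281), (3.173184871673584, 14.607542037963867), 35.92709732055664)
```

View pics/crop.png

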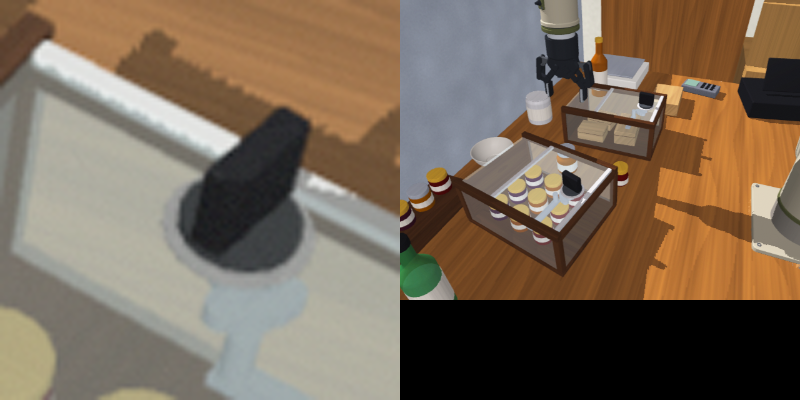

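The crop shows the bar on its disc, turned a little clockwise from the case axis. Scene and side depth agree on a knob at (0.5225, 0.202), bar yaw −18.5° and case yaw −10.4°. I'll move above it with the closing axis across the bar: a shift of (−10.2, +20.2) cm and a turn of +72°.

```bash
python3 -m crank '[[[8.5,-0.85,1.68,0,0,0,6],[8.5,-0.85,1.68,0,0,0,6],[8.5,-0.85,1.68,0,0,0,6],[8.5,-0.85,1.68,0,0,0,6],[8.5,-0.85,1.68,0,0,0,6],[8.5,-0.85,1.68,0,0,0,6],[8.5,-0.85,1.68,0,0,0,6],[8.5,-0.85,1.68,0,0,0,6],[8.5,-0.85,1.68,0,0,0,6],[8.5,-0.85,1.68,0,0,0,6],[8.5,-0.85,1.68,0,0,0,6],[8.5,-0.85,1.68,0,0,0,6],[8.5,0,0,0,0,0,0],[8.5,0,0,0,0,0,0]]]' 40
cat > look.py <<'E'
import sys
from h import *
from workcell import manip
from scipy.spatial.transform import Rotation as R
o=manip.get_obs();Rm=R.from_quat(o['ee_rot']).as_matrix()
T=np.eye(4);T[:3,:3]=Rm;T[:3,3]=o['position']
print(o['clock'],np.round(o['position'],4),'yaw y',np.degrees(np.arctan2(Rm[1,1],Rm[0,1])).round(2),'tilt',Rm[:,2].round(4),'q',np.round(o['joint_pos'],2),np.round(o['ft_force'],1))
p,d=eyes.camera('wrist');cv2.imwrite(sys.argv[1],p[:,:,::-1])
W=world(d,'wrist',T@eyes.camera_params('wrist')['hand_eye'])
k=(d>0)&(p.max(2)<75)&(abs(W[...,2]-.181)<.006)&(np.hypot(W[...,0]-T[0,3],W[...,1]-T[1,3])<.04)
nc,l,s,c=cv2.connectedComponentsWithStats(k.astype(np.uint8))
for i in range(1,nc):
    if s[i,4]>100:print(s[i].tolist(),W[l==i].mean(0).round(4),cv2.minAreaRect((W[l==i][:,:2]*1000).astype(np.float32)))
E
python3 look.py pics/w1.png
```

```text
clock: 1.9
position: [0.5234, 0.2006, 0.2312]
ee_rot: [0.158, 0.987, -0.0, 0.0]
ft_force: [0.4, -2.1, 0.2]
grip_width: 0.996
grasp_force: 0.0
1.9 [0.5234 0.2006 0.2312] yaw y 71.81 tilt [-1.e-04 -4.e-04 -1.e+00] q [-0.15  0.21 -0.34  1.62  0.07  1.32  0.75] [ 0.4 -2.1  0.2]
[308, 215, 26, 81, 1958] [0.5181 0.2034 0.1813] ((519.39453125, 203.05569458007812), (13.615779876708984, 45.22651290893555), 71.4688491821289)
```

View pics/w1.png

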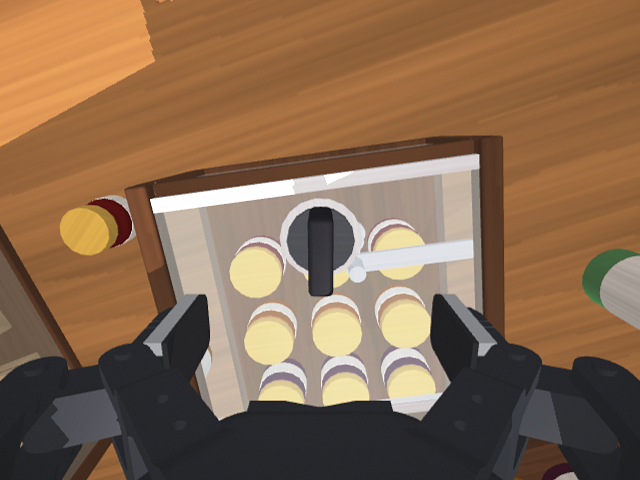

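The wrist view shows the bar upright at (320,250), centred between the fingers and lined up with the pads. I'll correct by 2 mm, go down and grip.

```bash
python3 -m crank '[[[8.5,-0.25,0.2,-2,0,0,0],[8.5,0,0,-2,0,0,0],[8.5,0,0,-2,0,0,0],[8.5,0,0,-1.9,0,0,0],[8.5,0,0,0,0,0,0],[3,0,0,0,0,0,0],[3,0,0,0,0,0,0],[3,0,0,0,0,0,0],[0,0,0,0,0,0,0],[0,0,0,0,0,0,0],[0,0,0,0,0,0,0],[0,0,0,0,0,0,0],[0,0,0,0,0,0,0],[0,0,0,0,0,0,0]]]' 40
```

```text
clock: 3.7
position: [0.5209, 0.2023, 0.1529]
ee_rot: [0.157, 0.988, -0.001, 0.0]
ft_force: [-2.0, -5.7, 5.4]
grip_width: 0.154
grasp_force: 40.3
```

Gripped at 13 mm. Now I'll turn it clockwise.

```bash
python3 -m crank '[[[0,0,0,0,0,0,-5],[0,0,0,0,0,0,-5],[0,0,0,0,0,0,-5],[0,0,0,0,0,0,-5],[0,0,0,0,0,0,-5],[0,0,0,0,0,0,-5],[0,0,0,0,0,0,-5],[0,0,0,0,0,0,-5],[0,0,0,0,0,0,-5],[0,0,0,0,0,0,-5],[0,0,0,0,0,0,-5],[0,0,0,0,0,0,-5],[0,0,0,0,0,0,-5],[0,0,0,0,0,0,-5],[0,0,0,0,0,0,-5],[0,0,0,0,0,0,-5],[0,0,0,0,0,0,0],[0,0,0,0,0,0,0]]]' 
python3 look.py pics/w2.png; python3 -c "
from workcell import manip;o=manip.get_obs();print(o['torque'],o['joint_pos'])"
```

```text
clock: 5.95
position: [0.5222, 0.2034, 0.1529]
ee_rot: [0.755, 0.656, 0.002, 0.001]
ft_force: [7.0, 0.6, -1.6]
grip_width: 0.154
grasp_force: 39.3
5.95 [0.5222 0.2034 0.1529] yaw y -8.05 tilt [ 3.7e-03  6.0e-04 -1.0e+00] q [-0.3   0.25 -0.18  1.73  0.05  1.16 -0.63] [ 7.   0.6 -1.6]
[295, 271, 50, 123, 4944] [0.5206 0.2062 0.1813] ((519.7390747070312, 203.59959411621094), (46.246559143066406, 16.370779037475586), 79.3425064086914)
[260, 308, 20, 13, 171] [0.5044 0.2143 0.1792] ((504.505126953125, 214.21072387695312), (1.3586618900299072, 5.734704971313477), 82.2513427734375)
[361, 308, 19, 13, 172] [0.5386 0.2094 0.1793] ((538.4878540039062, 209.5542755126953), (1.388195514678955, 5.8974714279174805), 82.38957214355469)
[-0.01689235 -1.62587855 -0.04803037] [-0.30060118  0.25337231 -0.17690826  1.73173002  0.04944957  1.15713356
 -0.6320768 ]
```

```bash
python3 -m crank '[[[0,0,0,0,0,0,-1.5],[0,0,0,0,0,0,-1.5],[0,0,0,0,0,0,-1.5],[0,0,0,0,0,0,-1.5],[0,0,0,0,0,0,0],[0,0,0,0,0,0,0]]]' 
python3 look.py pics/w3.png; python3 -c "
from workcell import manip;o=manip.get_obs();print(o['torque'])"
```

```text
clock: 6.75
position: [0.5223, 0.2034, 0.153]
ee_rot: [0.788, 0.616, 0.002, 0.001]
ft_force: [7.7, -0.9, -2.2]
grip_width: 0.156
grasp_force: 41.7
6.75 [0.5223 0.2034 0.153 ] yaw y -13.97 tilt [ 4.1e-03  2.0e-04 -1.0e+00] q [-0.31  0.25 -0.17  1.73  0.05  1.16 -0.73] [ 7.7 -0.9 -2.2]
[295, 271, 50, 124, 4918] [0.5209 0.2062 0.1813] ((521.0128784179688, 203.53988647460938), (45.89454650878906, 16.311288833618164), 79.6451187133789)
[260, 307, 20, 14, 171] [0.5056 0.2158 0.1791] ((505.6371765136719, 215.80445861816406), (1.5834296941757202, 5.697206974029541), 79.23878479003906)
[361, 307, 19, 14, 179] [0.5391 0.2075 0.1791] ((539.0018920898438, 207.32745361328125), (1.518693208694458, 5.824561595916748), 78.86949157714844)
[-0.24944555 -1.74043102  0.73326639]
```

The torque rose to 0.73 N m at tool yaw −14°, so the knob is at its stop. Now I'll push the panel along the case's x.

```bash
python3 -m crank '[[[0,0.5,-0.09,0,0,0,0],[0,0.5,-0.09,0,0,0,0],[0,0.5,-0.09,0,0,0,0],[0,0.5,-0.09,0,0,0,0],[0,0.5,-0.09,0,0,0,0],[0,0.5,-0.09,0,0,0,0],[0,0.5,-0.09,0,0,0,0],[0,0.5,-0.09,0,0,0,0],[0,0.5,-0.09,0,0,0,0],[0,0.5,-0.09,0,0,0,0],[0,0.5,-0.09,0,0,0,0],[0,0.5,-0.09,0,0,0,0],[0,0.5,-0.09,0,0,0,0],[0,0.5,-0.09,0,0,0,0],[0,0.5,-0.09,0,0,0,0],[0,0.5,-0.09,0,0,0,0],[0,0.5,-0.09,0,0,0,0],[0,0.5,-0.09,0,0,0,0],[0,0,0,0,0,0,0],[0,0,0,0,0,0,0]]]'; python3 -c "
from workcell import manip;o=manip.get_obs();print(o['torque'])"
```

```text
clock: 9.3
position: [0.6113, 0.1871, 0.1529]
ee_rot: [0.788, 0.616, 0.001, 0.001]
ft_force: [0.6, -2.3, 5.2]
grip_width: 0.156
grasp_force: 42.9
[-0.5875181  -0.35685412  0.82839634]
```

```bash
python3 -m crank '[[[0,0.25,-0.045,0,0,0,0],[0,0.25,-0.045,0,0,0,0],[0,0.25,-0.045,0,0,0,0],[0,0.25,-0.045,0,0,0,0],[0,0.1,-0.02,0,0,0,0],[0,0,0,0,0,0,0],[0,0,0,0,0,0,0]]]'
```

```text
clock: 10.18
position: [0.621, 0.1854, 0.1529]
ee_rot: [0.788, 0.616, -0.0, -0.0]
ft_force: [-5.3, -1.8, 9.3]
grip_width: 0.156
grasp_force: 43.2
```

```bash
python3 -m crank '[[[0,0.1,-0.02,0,0,0,0],[0,0.1,-0.02,0,0,0,0],[0,0.1,-0.02,0,0,0,0],[0,0,0,0,0,0,0],[0,0,0,0,0,0,0]]]'; python3 -c "
from workcell import manip;o=manip.get_obs();print(o['torque'])"
```

```text
clock: 10.8
position: [0.6213, 0.1853, 0.1528]
ee_rot: [0.787, 0.616, -0.003, -0.002]
ft_force: [-19.4, -3.0, 16.4]
grip_width: 0.159
grasp_force: 44.0
[-0.8676394   4.02471004  0.8045689 ]
```

The panel is at its stop, with −19 N of reaction and 100.5 mm travelled. I'll release and lift straight up.

```bash
python3 -m crank '[[[3.5,0,0,0,0,0,0],[3.5,0,0,0,0,0,0],[3.5,0,0,0,0,0,0],[6,0,0,0,0,0,0],[6,0,0,0,0,0,0],[6,0,0,1,0,0,0],[6,0,0,2,0,0,0],[6,0,0,3,0,0,0],[6,0,0,3,0,0,0],[6,-1,0,3,0,0,0],[6,-3,0,0,0,0,0],[6,-3,0,0,0,0,0],[6,-3,0,0,0,0,0],[6,0,0,0,0,0,0]]]'
python3 look.py pics/w4.png
python3 - <<'E'
from h import *
p,d=eyes.camera('scene');cv2.imwrite('pics/s2.png',p[:,:,::-1]);W=world(d,'scene')
for n in ('scene','side'):
    if n=='side':p,d=eyes.camera('side');W=world(d,n)
    k=(d>0)&(p.max(2)<75)&(abs(W[...,2]-.180)<.006)&(W[...,0]>.4)&(abs(W[...,1])<.4)
    nc,l,s,c=cv2.connectedComponentsWithStats(k.astype(np.uint8))
    for i in range(1,nc):
        if s[i,4]>60:print(n,s[i].tolist(),cv2.minAreaRect((W[l==i][:,:2]*1000).astype(np.float32)))
E
```

```text
clock: 12.55
position: [0.5235, 0.1854, 0.2748]
ee_rot: [0.788, 0.616, 0.001, 0.0]
ft_force: [-0.1, -0.2, 0.3]
grip_width: 0.701
grasp_force: 0.0
12.55 [0.5235 0.1854 0.2748] yaw y -13.92 tilt [ 0.0026  0.001  -1.    ] q [-0.29  0.16 -0.15  1.58  0.03  1.4  -0.69] [-0.1 -0.2  0.3]
scene [211, 140, 22, 19, 196] ((462.53668212890625, -215.15264892578125), (14.088095664978027, 44.46973419189453), 81.54888916015625)
scene [400, 291, 34, 26, 387] ((620.6429443359375, 183.72369384765625), (46.183467864990234, 15.401215553283691), 79.20558166503906)
side [383, 146, 24, 11, 150] ((461.23004150390625, -216.95533752441406), (17.062198638916016, 44.403099060058594), 85.03614044189453)
side [203, 247, 27, 23, 269] ((619.4425048828125, 183.47483825683594), (46.21672058105469, 12.944387435913086), 76.63383483886719)
```

View pics/w4.png

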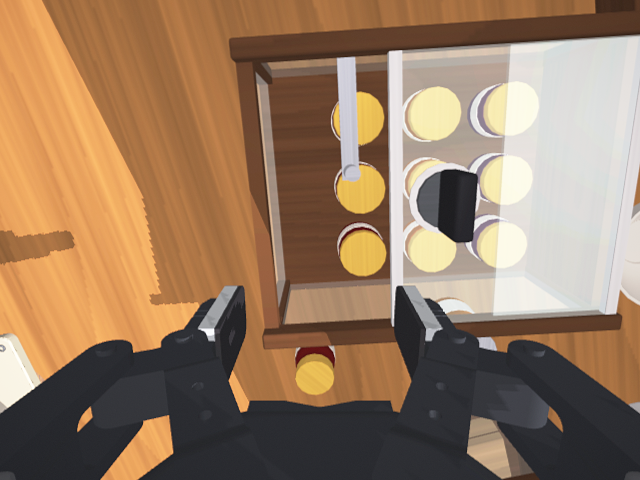

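View pics/s2.png

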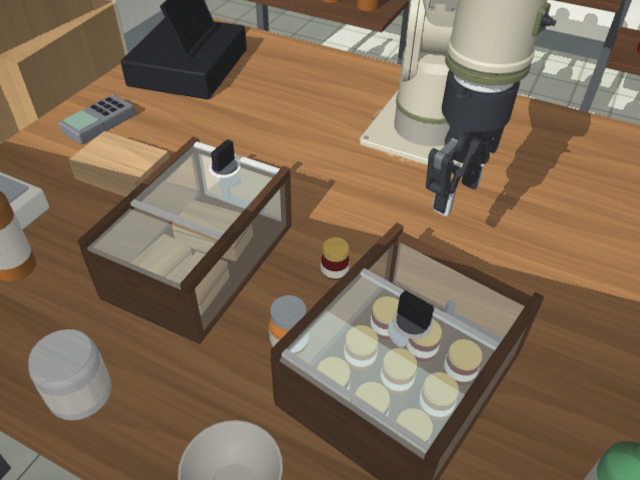

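Both views show the jam panel fully open, with the knob moved about 99.6 mm to (415,310) in the scene picture. Its bar is crosswise at −102°, and the box case's knob at (222,157) is unchanged. The gripper is clear of everything.

```bash
python3 -c "
from workcell import job;print(job.hand_in())"
```

```text
the job is handed in; nothing more can be done
None
```

The jam case's knob is turned to its stop, its panel is pushed fully open and released, the box case was left untouched and locked, and the job was handed in at about 12.7 s on the robot's clock.

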